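# Clear the brass studs off the punching slab

### The arm

A 6-joint arm with a two-finger parallel gripper is mounted at the origin on the work surface. World frame = base frame: x ahead of the robot, y to its left, z up, the work surface at z = 0. Lengths are in m, angles in rad, forces in N, time in s.
With the tool pointing down it reaches from about 0.35 to 0.85 m from the base axis. Payload 8.1 kg.
Tool frame: the origin (TCP) lies on the centre line of the jaws, within the pads' length; the fingertips stand 17 mm ahead of it and the grasp point (between the pads) lies 2 mm behind it; z points along the fingers, y is the line along which they close (so a half turn about z gives the same grasp; the last joint's range is limited). The gripper opens to 93 mm and grips with 3 to 60 N. Pads are 15 mm wide; open, the fingers measure 128 mm over their backs; the gripper's body (75 mm by 188 mm) begins 65 mm behind the grasp point.
Start: joints at [1.189, 0.13, 1.488, -0, 1.523, -0.085], TCP at [0.175, 0.574, 0.236] pointing down, gripper open.
Joint ranges: [-2.96, 2.96], [-0.89, 2.26], [0.02, 2.5], [-1.34, 4.48], [0, 2.73], [-2.66, 2.66]. Speed limits (rad/s): [2.39, 2.39, 2.79, 3.14, 3.14, 3.14].

### API

Orientations are given as a rotation vector (axis times angle).
In Python, from plant import telemetry, viewer, order gives the robot as it stands.
- The arm moves only by the tool send_rows, never from a script. Its argument "plan" is a list that holds one entry, the list of rows, each a list of 5 numbers: the closure, from -1 (fully open) to 1 (shut), then the shift along the world's x, y, z normalised to -1 to 1, where 1 is 0.2 m, then the turn about the world's z normalised to -1 to 1, where 1 is 60 degrees. A call has 1 to 20 rows; each row is the pose to reach, as a shift and turn from the pose commanded when the call began; what a row does not reach only later rows make up. A row lasts 1/12 s, in which the tool goes at most 41.7 mm and 7.16 degrees, less where a joint would pass 70% of its speed; a pose out of reach is approached as far as the arm can. A call with a number of a shift or a turn outside -1 to 1 is refused whole. A call with a gripper value outside its range is refused whole. The fingers move at their own pace and stop on an object; "force" is the grip in N (left out, the last holds). Time passes only in rows, so rows that repeat a pose let the fingers close. It gives the time, the measured TCP pose, the force, the opening and the grip force at its end, in the units of the state.
- telemetry.read_state(): the state, without advancing time (a new reading comes with each control period).
- viewer.read_camera(name): name is "side" or "top"; returns (picture, depth): 420x560x3 uint8, blue, green, red; 420x560 float32, m along the optical axis (not along the pixel's ray), 0 where there is no reading.
- viewer.calibration(name): a dict with "camera_matrix" (3x3 intrinsics, pixels), "extrinsics" (4x4, takes a point from camera to world coordinates). Camera axes: x right, y up, looking along -z (the intrinsics and any distortion apply to the point x, -y, -z); pixel columns grow to the right and rows downward; lengths in m; the calibration is good to about 2 mm. A picture is of the moment at which its call begins. calibration takes no time and is no camera call.
- order.close_job(): hands the job in; it is judged then, once.
The state is a dict: "t": time; "q": joint angles; "dq": joint speeds; "joint_torque": joint torques, N m; "tool_pos": TCP position; "orientation": TCP orientation; "force": force on the tool from outside, world axes, zero at the start; "wrist_torque": the same for the moment, N m; "opening": finger opening in m; "gripper_force": force on a finger pad.
Only numpy, scipy, OpenCV 4.12 (cv2) and the standard library are available. Lean on these libraries where they do the work, as an engineer would, in place of code of your own. Each camera call takes 0.05 s, during which the arm holds its last target. There are 200 camera calls.

### The job

Using the closed fingers as a sweeper, push the three brass studs along the white punching slab and over its end so that they drop into the black tray. Do not pinch, press hard on or pick up the studs, and leave the steel stamp standing on the slab and everything else on the bench where it is.

Things in the scene. Friction and masses are not known exactly. Their poses are not given: they have to be found in the camera images.
- slab: white plastic punching slab, 220 by 220 mm, 40 mm thick, fixed on the bench. An aluminium rail 8 mm wide and 8 mm high runs along its +x and -x edges (inner faces 102 mm from the centre line); the ends at slab +y and -y (110 mm from the centre) are open and level. Origin: centre of its underside, the top is 40 mm above it; z up.
- black_tray: black open tray, empty, the one for the studs: 190 (x) by 116 (y) by 32 mm high, walls and floor 4 mm, fixed, axes parallel to the slab's, 2 mm from the slab's +y or -y end (it varies), centre 171 mm from the slab's along slab y, within 8 mm along x. Its rim is 8 mm below the slab's top: what is pushed over the end drops in. Origin: centre of its underside.
- orange_tray: orange reject tray, steel pieces on its floor, not to be used: 190 (x) by 116 (y) by 32 mm high, walls and floor 4 mm, fixed, axes parallel to the slab's, 2 mm from the slab's +y or -y end (it varies), centre 171 mm from the slab's along slab y, within 8 mm along x. Its rim is 8 mm below the slab's top: what is pushed over the end drops in. Origin: centre of its underside.
- stud_a: round brass stud lying dome up on the slab: 28 mm across, straight side 7 mm high, 9.5 mm to the top of its dome, about 30 g, slides freely. Origin: centre of its flat underside. It starts in a row of its own (see stamp), so it can be pushed straight along the slab's y without meeting another thing.
- stud_b: round brass stud lying dome up on the slab: 28 mm across, straight side 7 mm high, 9.5 mm to the top of its dome, about 30 g, slides freely. Origin: centre of its flat underside. It starts in a row of its own (see stamp), so it can be pushed straight along the slab's y without meeting another thing.
- stud_c: round brass stud lying dome up on the slab: 28 mm across, straight side 7 mm high, 9.5 mm to the top of its dome, about 30 g, slides freely. Origin: centre of its flat underside. It starts in a row of its own (see stamp), so it can be pushed straight along the slab's y without meeting another thing.
- stamp: dark steel hand stamp standing on the slab, 22 mm across, 45 mm tall, 110 g, loose. To be left alone. Origin: centre of its underside; z up. It and the three studs occupy, in any order, four rows at slab x of about -69, -23, 23 and 69 mm (within 5 mm), each anywhere within 70 mm of the middle along slab y.
- glue_jar: white glue jar with red lid, 60 mm across, 75 mm tall, loose, on the bench beyond the slab's +x edge (175 mm from its centre line). To be left alone. Origin: centre of its underside.
- dye_bottle: amber bottle with black cap, 44 mm across, 90 mm tall, loose, on the bench beyond the slab's +x edge. To be left alone. Origin: centre of its underside.
- spool: blue thread spool standing on end, 44 mm across, 60 mm tall, loose, on the bench beyond the slab's +x edge. To be left alone. Origin: centre of its underside.
- screwdriver: small red-handled screwdriver, about 200 mm long, lying on the bench to the robot's left. To be left alone. Origin: underside of its middle; its x axis runs along it, handle to -x.
- hammer: hammer with a wooden handle, about 260 mm long, lying on the bench to the robot's right. To be left alone. Origin: underside of its middle; its x axis runs along it, handle to -x.
Not all that is in view belongs to the job. Of the things that look like the black_tray, take the one that is farthest from the robot's base at the start.

How it is judged:
At the end, for the whole second after the job is handed in: All three studs lie at rest inside the black tray's walls, below its rim (no higher than 30 mm above its underside); the stamp stands upright on the slab (tilt under 0.15 rad) and the stamp and the other five bystanders are within 20 mm of where they began (x of stud_a in the frame of black_tray between -0.093 and 0.093 m and y of stud_a in the frame of black_tray between -0.056 and 0.056 m and z of each of stud_a, stud_b, stud_c in the frame of black_tray below 0.03 m and linear speed of each of stud_a, stud_b, stud_c below 0.02 m/s and x of stud_b in the frame of black_tray between -0.093 and 0.093 m and y of stud_b in the frame of black_tray between -0.056 and 0.056 m and x of stud_c in the frame of black_tray between -0.093 and 0.093 m and y of stud_c in the frame of black_tray between -0.056 and 0.056 m and angle between stamp's own z axis and vertical below 0.15 rad and distance of each of stamp, glue_jar, dye_bottle, spool, screwdriver, hammer from where it was at the start of the episode below 0.02 m); the robot touches nothing.
It fails at once if a stud was pinched between the fingers or pressed hard (over 25 N) (contact force between the fingers and stud_a above 25 N or contact force between the fingers and stud_b above 25 N or contact force between the fingers and stud_c above 25 N).
It fails at once if a stud was lifted more than 12 mm above the slab's top (height (world z) of any of stud_a, stud_b, stud_c above 0.052 m).
It fails at once if the stamp or another bystander was moved more than 20 mm or the stamp tipped over (distance of any of stamp, glue_jar, dye_bottle, spool, screwdriver, hammer from where it was at the start of the episode above 0.02 m or angle between stamp's own z axis and vertical above 0.6 rad).
It also fails if it takes over 48 s, if anything falls off the work surface, if the arm or the gripper's body presses on something with over 40 N, if the wrist force passes 120 N, or if a joint passes its speed limit or range.

## Working session

There is one attempt and no reset: what is moved stays moved. The work goes in short steps, Python scripts to look and compute and a tool call to move; the robot and the scene stay as the last step left them, time stands still between calls to the robot, and variables do not carry over. Pictures are saved under pics/ and viewed, at most 10 in all, crops included, and the job is handed in when it is done.

Besides the shell and the picture viewer there is one more tool, called as a command line: name --argument value ..., lists and objects as JSON in quotes. send_rows: Moves the arm, as the interface text tells. Scaled input: -1 to 1 covers 0.2 m each way for a shift and 60 degrees each way for a turn. Its arguments: {"type":"object","properties":{"plan":{"type":"array"},"force":{"type":"number"}},"required":["plan"]}

```bash
mkdir -p pics
python3 - <<'E'
from plant import telemetry, viewer
import cv2,numpy as np
s=telemetry.read_state();print(s['t'],s['tool_pos'],s['orientation'],s['opening'])
for n in('top','side'):
    p,d=viewer.read_camera(n);cv2.imwrite(f'pics/{n}0.png',p);np.save(f'pics/{n}0.npy',d)
    c=viewer.calibration(n);print(n,{k:np.round(v,4).tolist() if hasattr(v,'__len__') and not isinstance(v,str) else v for k,v in c.items()})
E
```

```text
0.0 [0.1752496  0.57327282 0.23461986] [-4.64439415e-01 -3.10666935e+00  2.73944761e-03] 0.09323256479418945
top {'camera_matrix': [[438.9993, 0.0, 274.668], [0.0, 438.9993, 210.2009], [0.0, 0.0, 1.0]], 'extrinsics': [[-0.0154, 0.98, -0.1985, 0.2775], [-0.9999, -0.0161, -0.0018, -0.0043], [-0.005, 0.1984, 0.9801, 1.3041], [0.0, 0.0, 0.0, 1.0]]}
side {'camera_matrix': [[449.814, 0.0, 283.535], [0.0, 449.814, 206.0219], [0.0, 0.0, 1.0]], 'extrinsics': [[0.996, 0.0555, -0.0696, 0.3964], [-0.089, 0.6305, -0.771, -1.261], [0.0011, 0.7742, 0.633, 1.0882], [0.0, 0.0, 0.0, 1.0]]}
```

View pics/top0.png

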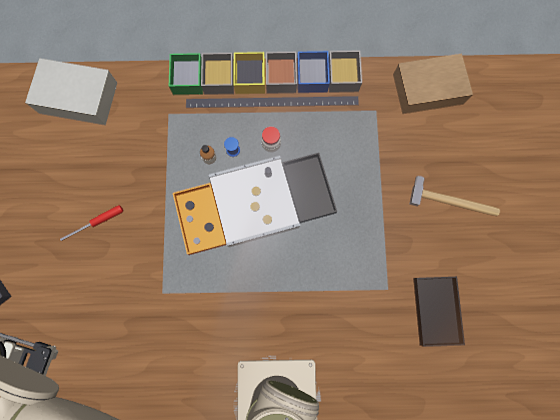

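View pics/side0.png

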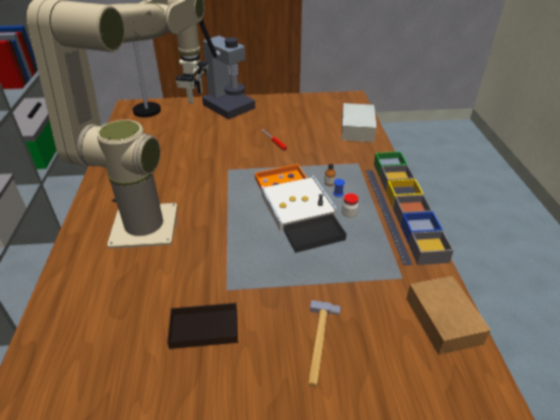

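The top view shows the slab centred near (255,202), with the black tray on its right (slab −y) side at (310,187). The orange tray is on the left, and a decoy tray sits at (438,312). The studs are near (256,191), (255,207) and (267,219), and the stamp is at (268,172). The side view shows the same layout.

```bash
cat > h.py <<'E'
import numpy as np,cv2
from plant import viewer
def cal(n):
    c=viewer.calibration(n);return np.array(c['camera_matrix']),np.array(c['extrinsics'])
def ray(n,uv):
    K,E=cal(n);v=np.c_[np.atleast_2d(uv).astype(float),np.ones(len(np.atleast_2d(uv)))]@np.linalg.inv(K).T
    v*=[1,-1,-1];return E[:3,3],v@E[:3,:3].T
def plane(n,uv,z):
    o,d=ray(n,uv);return (o+d*((z-o[2])/d[:,2])[:,None])
def two(u1,u2):
    o1,d1=ray('top',u1);o2,d2=ray('side',u2);d1=d1[0];d2=d2[0]
    s=np.linalg.lstsq(np.c_[d1,-d2],o2-o1,rcond=None)[0];a=o1+s[0]*d1;b=o2+s[1]*d2
    return (a+b)/2,np.linalg.norm(a-b)
def blobs(m,lo,hi):
    n,l,st,c=cv2.connectedComponentsWithStats(m.astype(np.uint8))
    return [(c[i],st[i,4],l==i) for i in range(1,n) if lo<=st[i,4]<=hi]
def masks(p):
    h=cv2.cvtColor(p,cv2.COLOR_BGR2HSV);H,S,V=[h[...,i].astype(int) for i in range(3)]
    return dict(white=(S<40)&(V>190),brass=(H>10)&(H<30)&(S>55)&(V>120),dark=V<85)
E
cat > m.py <<'E'
from h import *
B={}
for n,roi in(('top',(140,265,165,345)),('side',(150,260,240,360))):
    p=cv2.imread(f'pics/{n}0.png');r0,r1,c0,c1=roi;R=np.zeros(p.shape[:2],bool);R[r0:r1,c0:c1]=1
    m=masks(p);w=[b for b in blobs(m['white']&R,800,20000)];w=max(w,key=lambda b:b[1])
    cn=cv2.findContours(w[2].astype(np.uint8),0,2)[0];hull=cv2.convexHull(max(cn,key=len))
    hm=np.zeros(p.shape[:2],np.uint8);cv2.fillPoly(hm,[hull],1)
    box=cv2.approxPolyN(hull,4)[0].astype(float)
    print(n,'slab',w[1],box.tolist());print(plane(n,box,.04).round(4).tolist())
    B[n]=[b[0] for b in blobs(m['brass']&(hm>0),15,300)]
    for b in blobs(m['brass']&(hm>0),15,300):print(' brass',b[0].round(1),b[1],plane(n,b[0],.047).round(4))
    for b in blobs(m['dark']&R,25,9000):
        bx=cv2.boxPoints(cv2.minAreaRect(np.argwhere(b[2])[:,::-1].astype(np.float32)))
        print(' dark',b[0].round(1),b[1],bx.round(0).tolist() if b[1]>500 else '',plane(n,bx,.032)[:,:2].round(3).tolist() if b[1]>500 else plane(n,b[0],.06).round(3))
E
python3 - <<'E'
exec(open('m.py').read())
for a in B['top']:
    P,e=min((two(a,b) for b in B['side']),key=lambda t:t[1]);print('stud',P.round(4),round(e,4))
d=np.load('pics/top0.npy')
o,_=ray('top',[0,0]);E=cal('top')[1]
for a in B['top']:
    _,v=ray('top',a);u,w=a.round().astype(int);P=o+v[0]*d[w,u];print('depth pt',P.round(4))
print('decoy',plane('top',[438,312],.01))
E
```

```text
top slab 4823 [[299.0, 225.0], [227.0, 245.0], [209.0, 177.0], [280.0, 159.0]]
[[0.4883, -0.0723, 0.04], [0.4331, 0.1375, 0.04], [0.6379, 0.1925, 0.04], [0.6904, -0.0204, 0.04]]
 brass [255.7 190.6] 57 [[0.592  0.0531 0.047 ]]
 brass [254.5 206.1] 59 [[0.5454 0.0568 0.047 ]]
 brass [267. 219.] 59 [[0.5064 0.0207 0.047 ]]
 dark [205.  148.6] 40  [[0.72  0.203 0.06 ]]
 dark [233.2 151.3] 29  [[0.71  0.119 0.06 ]]
 dark [317.5 173.2] 189  [[ 0.638 -0.13   0.06 ]]
 dark [317.3 216.8] 50  [[ 0.508 -0.124  0.06 ]]
side slab 1786 [[335.0, 210.0], [281.0, 223.0], [262.0, 188.0], [311.0, 177.0]]
[[0.6964, -0.0234, 0.04], [0.4944, -0.0774, 0.04], [0.4385, 0.1329, 0.04], [0.6374, 0.1888, 0.04]]
 brass [292. 198.] 31 [[0.5467 0.0517 0.047 ]]
 brass [304.7 198.2] 30 [[0.594  0.0466 0.047 ]]
 brass [282.5 204.6] 34 [[0.5079 0.0156 0.047 ]]
 dark [314.1 232.5] 1572 [[282.0, 225.0], [340.0, 211.0], [347.0, 239.0], [289.0, 254.0]] [[0.499, -0.08], [0.715, -0.02], [0.711, -0.171], [0.51, -0.222]]
stud [0.5942 0.0534 0.0413] 0.0017
stud [0.5469 0.0571 0.0427] 0.001
stud [0.5078 0.0209 0.0425] 0.0012
depth pt [0.592  0.0531 0.047 ]
depth pt [0.5444 0.0566 0.0518]
depth pt [0.5065 0.0208 0.0461]
decoy [[ 0.23410473 -0.46563709  0.01      ]]
```

send_rows --plan '[[[1, 0.533, -0.85, 0, -0.325], [1, 0.533, -0.85, 0, -0.325], [1, 0.533, -0.85, 0, -0.325], [1, 0.533, -0.85, 0, -0.325], [1, 0.533, -0.85, 0, -0.325], [1, 0.533, -0.85, 0, -0.325], [1, 0.533, -0.85, 0, -0.325]]]' --force 20

```text
t: 0.68
tool_pos: [0.2829, 0.4025, 0.2355]
orientation: [-0.989, -2.982, -0.0]
force: [-1.3, 0.8, -0.5]
opening: 0.0509
gripper_force: 0.0
```

send_rows --plan '[[[1, 0.533, -0.85, 0, -0.325], [1, 0.533, -0.85, 0, -0.325], [1, 0.533, -0.85, 0, -0.325], [1, 0.533, -0.85, 0, -0.325], [1, 0.533, -0.85, 0, -0.325], [1, 0.533, -0.85, 0, -0.325], [1, 0.533, -0.85, 0, -0.325]]]'

```text
t: 1.27
tool_pos: [0.3891, 0.2336, 0.2354]
orientation: [-1.478, -2.771, -0.0]
force: [-0.2, -0.3, 0.2]
opening: 0.0042
gripper_force: 0.0
```

send_rows --plan '[[[1, 0.533, -0.85, 0, -0.325], [1, 0.533, -0.85, 0, -0.325], [1, 0.533, -0.85, 0, -0.325], [1, 0.533, -0.85, 0, -0.325], [1, 0.533, -0.85, 0, -0.325], [1, 0.533, -0.85, 0, -0.325], [1, 0.533, -0.85, 0, -0.325], [1, 0.533, -0.85, 0, -0.325]]]'

```text
t: 1.93
tool_pos: [0.495, 0.0658, 0.2353]
orientation: [-1.921, -2.484, -0.0]
force: [0.1, 1.3, -0.3]
opening: 0.0005
gripper_force: 0.0
```

send_rows --plan '[[[1, 0, 0, -0.2, 0], [1, 0, 0, -0.4, 0], [1, 0, 0, -0.6, 0], [1, 0, 0, -0.7, 0], [1, 0, 0, -0.78, 0], [1, 0, 0, -0.78, 0], [1, 0, 0, -0.78, 0]]]'

```text
t: 2.52
tool_pos: [0.494, 0.0657, 0.0791]
orientation: [-1.919, -2.485, 0.002]
force: [-0.3, 0.6, 0.9]
opening: 0.0004
gripper_force: 0.0
```

Run:
```python
from h import *
ims=[]
for n,(r0,r1,c0,c1) in(('top',(140,265,165,345)),('side',(150,260,230,370))):
    p,d=viewer.read_camera(n);cv2.imwrite(f'pics/{n}1.png',p)
    ims.append(cv2.resize(p[r0:r1,c0:c1],(400,300),interpolation=cv2.INTER_CUBIC))
cv2.imwrite('pics/c1.png',np.hstack(ims))
```

```text
(no output)
```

View pics/c1.png

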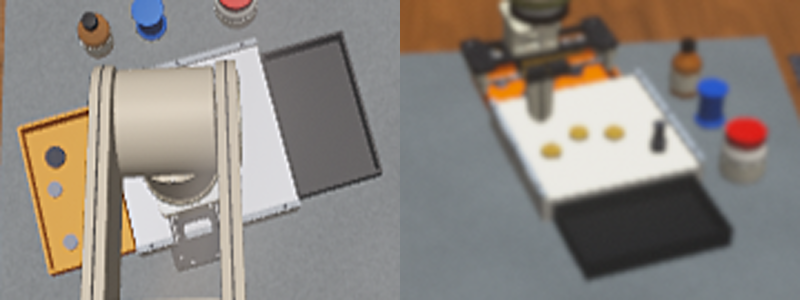

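The side crop shows the closed fingertip at (540,118), directly behind the first stud at (551,150). The arm blocks the top view. I'll lower the fingers and sweep.

send_rows --plan '[[[1, 0, 0, -0.05, 0], [1, 0, 0, -0.09, 0], [1, 0, 0, -0.09, 0], [1, 0, 0, -0.09, 0]]]'

```text
t: 2.95
tool_pos: [0.4947, 0.0637, 0.0611]
orientation: [-1.923, -2.483, 0.001]
force: [-0.5, 0.1, -1.5]
opening: 0.0006
gripper_force: 0.0
```

send_rows --plan '[[[1, 0.01, -0.04, 0, 0], [1, 0.02, -0.077, 0, 0], [1, 0.03, -0.116, 0, 0], [1, 0.04, -0.155, 0, 0], [1, 0.05, -0.194, 0, 0], [1, 0.06, -0.232, 0, 0], [1, 0.07, -0.271, 0, 0], [1, 0.08, -0.31, 0, 0], [1, 0.09, -0.348, 0, 0], [1, 0.1, -0.387, 0, 0], [1, 0.11, -0.426, 0, 0], [1, 0.12, -0.465, 0, 0], [1, 0.13, -0.503, 0, 0], [1, 0.14, -0.542, 0, 0], [1, 0.15, -0.581, 0, 0], [1, 0.16, -0.62, 0, 0], [1, 0.17, -0.658, 0, 0], [1, 0.18, -0.697, 0, 0], [1, 0.186, -0.72, 0, 0], [1, 0.186, -0.72, 0, 0]]]'

```text
t: 4.62
tool_pos: [0.5327, -0.0813, 0.0617]
orientation: [1.924, 2.483, -0.0]
force: [-0.5, -0.1, -0.1]
opening: 0.0005
gripper_force: 0.0
```

```bash
cat > look.py <<'E'
from h import *
import sys
k=sys.argv[1]
p,d=viewer.read_camera('side');cv2.imwrite(f'pics/side{k}.png',p)
cv2.imwrite(f'pics/c{k}.png',cv2.resize(p[150:265,235:375],(700,575),interpolation=cv2.INTER_CUBIC))
E
python3 look.py 2
```

```text
(no output)
```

View pics/c2.png

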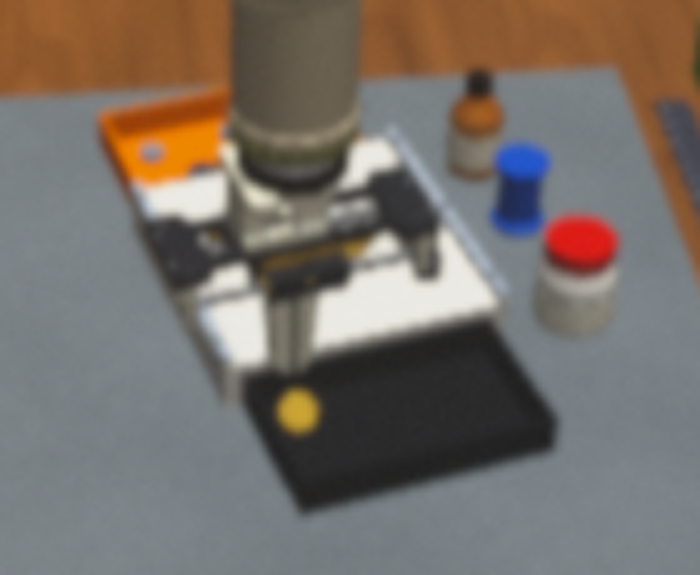

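The first stud is now in the black tray, at about (298,410) in the crop. The stamp, partly hidden at (427,255), hasn't moved. I'll move to the next row, lowering behind that stud.

send_rows --plan '[[[1, 0, 0, 0.2, 0], [1, 0, 0, 0.25, 0], [1, 0, 0, 0.25, 0], [1, 0.012, 0.2, 0.25, 0], [1, 0.012, 0.4, 0.25, 0], [1, 0.012, 0.6, 0.25, 0], [1, 0.012, 0.8, 0.25, 0], [1, 0.012, 0.893, 0.25, 0], [1, 0.012, 0.893, 0.25, 0], [1, 0.012, 0.893, 0.25, 0], [1, 0.012, 0.893, 0.12, 0], [1, 0.012, 0.893, 0.04, 0], [1, 0.012, 0.893, 0, 0], [1, 0.012, 0.893, 0, 0], [1, 0.012, 0.893, 0, 0]]]'

```text
t: 5.92
tool_pos: [0.5346, 0.0975, 0.0614]
orientation: [-1.924, -2.482, 0.001]
force: [0.4, -0.6, -0.7]
opening: 0.0006
gripper_force: 0.0
```

```bash
python3 look.py 3
```

```text
(no output)
```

View pics/c3.png

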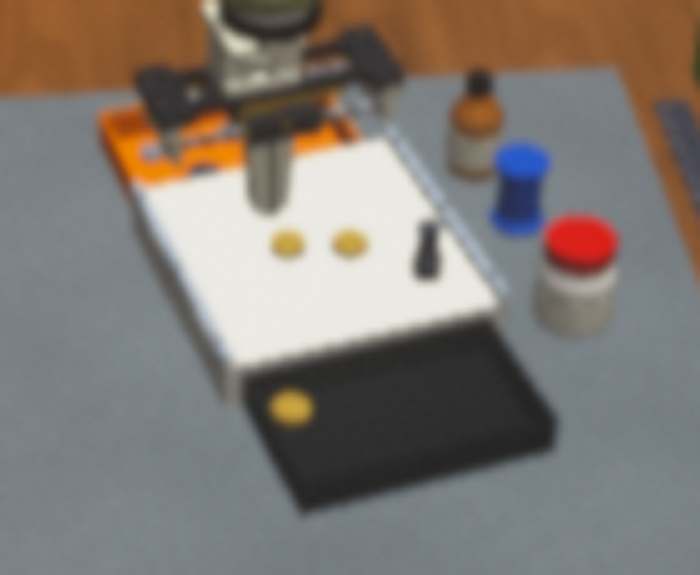

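The second stud's row is lined up: fingertip at (268,210), stud at (288,243). The gripper's hanging side posts at (175,145) and (388,105) will pass near or over the stamp, so I'll measure their height first.

Run:
```python
from h import *
p,d=viewer.read_camera('side');o,_=ray('side',[0,0])
g=np.mgrid[150:200,255:320].reshape(2,-1)[::-1].T
_,v=ray('side',g);P=o+v*d[g[:,1],g[:,0]][:,None]
r=P[:,:2]-[.5624,.0593];x=r@[.968,.25];q=r@[.25,-.968]
for lo,hi in((-.11,-.06),(-.055,-.04),(-.035,0),(.005,.02),(.03,.08)):
    m=(x>lo)&(x<hi)&(abs(q+.045)<.04)&(P[:,2]>.048)&(d[g[:,1],g[:,0]]>0)
    i=np.argsort(P[m][:,2])[:5];print(lo,hi,m.sum(),np.c_[x[m],q[m],P[m][:,2]][i].round(3).tolist())
```

```text
-0.11 -0.06 213 [[-0.109, -0.067, 0.048], [-0.099, -0.083, 0.048], [-0.103, -0.058, 0.048], [-0.107, -0.033, 0.049], [-0.103, -0.035, 0.051]]
-0.055 -0.04 144 [[-0.044, -0.045, 0.126], [-0.043, -0.013, 0.129], [-0.043, -0.015, 0.133], [-0.041, -0.007, 0.133], [-0.044, -0.053, 0.134]]
-0.035 0 325 [[-0.02, -0.033, 0.05], [-0.013, -0.029, 0.05], [-0.024, -0.033, 0.051], [-0.011, -0.034, 0.051], [-0.028, -0.033, 0.051]]
0.005 0.02 50 [[0.015, -0.011, 0.13], [0.006, -0.011, 0.133], [0.009, -0.007, 0.135], [0.014, -0.009, 0.137], [0.006, -0.009, 0.138]]
0.03 0.08 185 [[0.065, -0.009, 0.129], [0.062, -0.052, 0.129], [0.062, -0.042, 0.131], [0.062, -0.02, 0.131], [0.062, -0.012, 0.132]]
```

The lowest part of the body is at about 0.129 m, well above the stamp's top at 0.085 m. Sweeping.

send_rows --plan '[[[1, 0.01, -0.041, 0, 0], [1, 0.021, -0.082, 0, 0], [1, 0.032, -0.124, 0, 0], [1, 0.042, -0.165, 0, 0], [1, 0.053, -0.206, 0, 0], [1, 0.064, -0.248, 0, 0], [1, 0.075, -0.29, 0, 0], [1, 0.086, -0.332, 0, 0], [1, 0.097, -0.375, 0, 0], [1, 0.108, -0.418, 0, 0], [1, 0.119, -0.461, 0, 0], [1, 0.13, -0.504, 0, 0], [1, 0.141, -0.547, 0, 0], [1, 0.152, -0.59, 0, 0], [1, 0.164, -0.634, 0, 0], [1, 0.176, -0.68, 0, 0], [1, 0.188, -0.727, 0, 0], [1, 0.2, -0.775, 0, 0], [1, 0.212, -0.823, 0, 0], [1, 0.212, -0.823, 0, 0]]]'

```text
t: 7.68
tool_pos: [0.5778, -0.0683, 0.0618]
orientation: [1.925, 2.482, -0.0]
force: [0.4, -1.0, -0.1]
opening: 0.0002
gripper_force: 0.0
```

send_rows --plan '[[[1, 0, 0, 0.2, 0], [1, 0, 0, 0.25, 0], [1, 0, 0, 0.25, 0], [1, 0.012, 0.2, 0.25, 0], [1, 0.012, 0.4, 0.25, 0], [1, 0.012, 0.6, 0.25, 0], [1, 0.012, 0.75, 0.25, 0], [1, 0.012, 0.803, 0.25, 0], [1, 0.012, 0.803, 0.25, 0], [1, 0.012, 0.803, 0.25, 0], [1, 0.012, 0.803, 0.12, 0], [1, 0.012, 0.803, 0.04, 0], [1, 0.012, 0.803, 0, 0], [1, 0.012, 0.803, 0, 0], [1, 0.012, 0.803, 0, 0]]]'

```text
t: 8.93
tool_pos: [0.5795, 0.0931, 0.0614]
orientation: [-1.925, -2.482, 0.001]
force: [-0.6, 0.4, 0.7]
opening: 0.0007
gripper_force: 0.0
```

```bash
python3 look.py 4
```

```text
(no output)
```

View pics/c4.png

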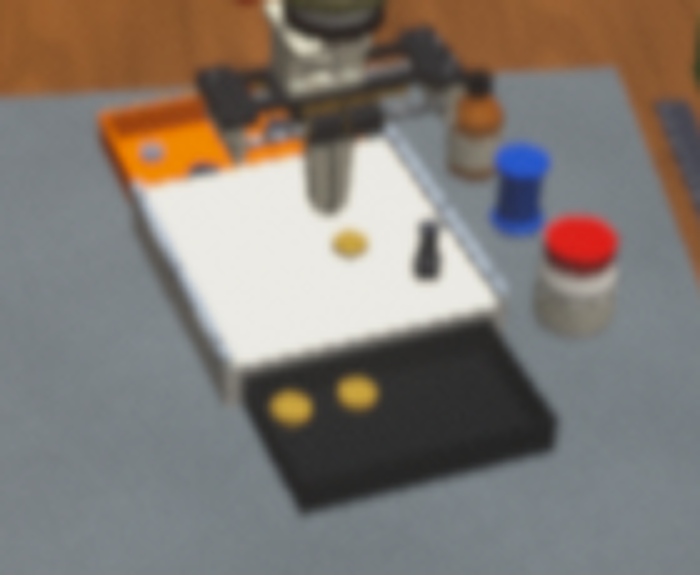

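Two studs are in the tray. The tip at (328,210) sits behind the last stud at (350,243), and the stamp at (427,255) is clear to the side.

send_rows --plan '[[[1, 0.01, -0.039, 0, 0], [1, 0.02, -0.078, 0, 0], [1, 0.03, -0.116, 0, 0], [1, 0.04, -0.155, 0, 0], [1, 0.05, -0.194, 0, 0], [1, 0.06, -0.233, 0, 0], [1, 0.07, -0.272, 0, 0], [1, 0.08, -0.311, 0, 0], [1, 0.09, -0.35, 0, 0], [1, 0.1, -0.389, 0, 0], [1, 0.11, -0.428, 0, 0], [1, 0.12, -0.467, 0, 0], [1, 0.131, -0.507, 0, 0], [1, 0.142, -0.549, 0, 0], [1, 0.153, -0.592, 0, 0], [1, 0.164, -0.635, 0, 0], [1, 0.175, -0.678, 0, 0], [1, 0.186, -0.721, 0, 0], [1, 0.195, -0.757, 0, 0], [1, 0.195, -0.757, 0, 0]]]'

```text
t: 10.65
tool_pos: [0.6191, -0.0587, 0.0617]
orientation: [1.925, 2.482, -0.0]
force: [0.4, 0.6, -0.6]
opening: 0.0006
gripper_force: 0.0
```

send_rows --plan '[[[1, 0, 0, 0.2, 0], [1, 0, 0, 0.4, 0], [1, 0, 0, 0.6, 0], [1, 0, 0, 0.8, 0], [1, -0.2, 0, 0.9, 0], [1, -0.4, 0, 0.9, 0], [1, -0.6, 0, 0.9, 0], [1, -0.7, 0, 0.9, 0], [1, -0.7, 0, 0.9, 0], [1, -0.7, 0, 0.9, 0]]]'

```text
t: 11.48
tool_pos: [0.4783, -0.0569, 0.2422]
orientation: [1.923, 2.483, 0.001]
force: [-0.5, 0.8, -0.1]
opening: 0.0006
gripper_force: 0.0
```

```bash
python3 look.py 5
```

```text
(no output)
```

View pics/c5.png

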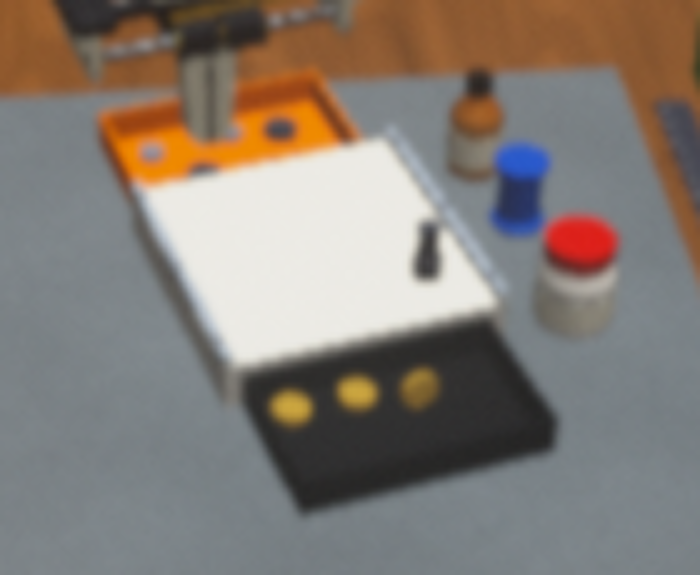

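All three studs are in the tray, near (291,407), (357,392) and (420,388). The third looks tilted or flipped, so I'll check its height and that it's at rest before handing in.

Run:
```python
from h import *
o,_=ray('side',[0,0])
for k in range(3):
    p,d=viewer.read_camera('side')
    R=np.zeros(d.shape,bool);R[215:240,285:330]=1
    h=cv2.cvtColor(p,cv2.COLOR_BGR2HSV);m=(h[...,0]>10)&(h[...,0]<32)&(h[...,1]>80)&(h[...,2]>80)&R
    for c,a,b in blobs(m,10,300):
        g=np.argwhere(b)[:,::-1];_,v=ray('side',g);P=o+v*d[b][:,None]
        r=P[:,:2].mean(0)-[.5624,.0593];print(c.round(1),a,'z',P[:,2].min().round(3),P[:,2].max().round(3),'x,d',(r@[.968,.25]).round(3),(r@[.25,-.968]).round(3))
```

```text
[318.5 226.9] 55 z -0.004 0.035 x,d 0.028 0.154
[306.  228.1] 57 z -0.003 1.088 x,d -0.022 0.157
[292.8 231.3] 61 z -0.004 1.088 x,d -0.071 0.156
[318.5 227. ] 54 z -0.001 1.088 x,d 0.018 0.174
[305.9 228.1] 57 z -0.002 1.088 x,d -0.022 0.157
[292.9 231.3] 60 z -0.001 0.017 x,d -0.063 0.138
[318.5 227. ] 54 z 0.0 0.032 x,d 0.028 0.155
[306.  228.1] 56 z -0.001 0.016 x,d -0.013 0.138
[292.9 231.3] 60 z -0.001 0.015 x,d -0.064 0.139
```

send_rows --plan '[[[1, 0, 0, 0, 0], [1, 0, 0, 0, 0], [1, 0, 0, 0, 0], [1, 0, 0, 0, 0], [1, 0, 0, 0, 0], [1, 0, 0, 0, 0], [1, 0, 0, 0, 0], [1, 0, 0, 0, 0], [1, 0, 0, 0, 0], [1, 0, 0, 0, 0], [1, 0, 0, 0, 0], [1, 0, 0, 0, 0], [1, 0, 0, 0, 0], [1, 0, 0, 0, 0], [1, 0, 0, 0, 0], [1, 0, 0, 0, 0], [1, 0, 0, 0, 0], [1, 0, 0, 0, 0]]]'

```text
t: 13.18
tool_pos: [0.4786, -0.057, 0.2416]
orientation: [-1.923, -2.484, 0.0]
force: [-0.0, 1.2, 0.1]
opening: 0.0005
gripper_force: 0.0
```

Run:
```python
from h import *
p,d=viewer.read_camera('side');q,e=viewer.read_camera('top')
cv2.imwrite('pics/c6.png',np.hstack([cv2.resize(p[205:250,280:350],(400,300),interpolation=2),cv2.resize(q[140:230,240:350],(400,300),interpolation=2)]))
h=cv2.cvtColor(p,cv2.COLOR_BGR2HSV);R=np.zeros(d.shape,bool);R[215:240,285:330]=1
for c,a,b in blobs((h[...,0]>10)&(h[...,0]<32)&(h[...,1]>80)&(h[...,2]>80)&R,10,300):print(c.round(1),a)
```

```text
[318.5 226.9] 55
[305.9 228.1] 57
[292.9 231.3] 60
```

View pics/c6.png

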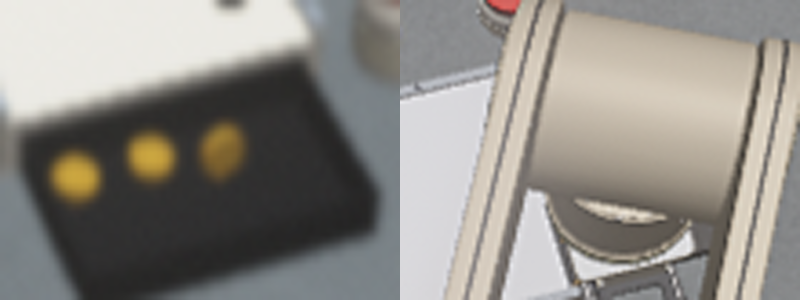

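The side crop shows the three studs at about (75,175), (150,158) and (222,150), all below the rim. The third is standing on edge, and none has moved in 1.7 s, so I'm handing in.

```bash
python3 -c "
from plant import order;print(order.close_job())"
```

```text
the job is handed in; nothing more can be done
None
```

I swept all three studs into the black tray and handed the job in at about 13 s of the 48 s; they were at rest below the rim (one on edge), the stamp still stood on the slab and nothing else in view had moved, but the hand-in call returned no verdict.

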